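# Show a dry-fitted rib to the inspection camera

### The job

Draw the plywood rib flagged with blue tape up out of the foam core and hold it in the air for the inspection camera, so the notch in its foot can be checked: rounded end up and square in the picture, taped face squarely to the lens, the notch in the middle of the picture and 18 cm in front of the lens; mind that the camera may be tilted downwards. Finish there, holding the rib still in the gripper (do not put it down). Do not dent the soft foam with the gripper, and leave the other two ribs seated and the camera, sanding block and filler tin as they are.

Things in the scene. Friction and masses are not known exactly. Their poses are not given: they have to be found in the camera images.
- taped_rib: rib to show: plywood plate 100 mm wide (own x), 12 thick (own y), 140 tall (own z), 0.1 kg, top half-round (radius 50), notch 20 wide x 40 high in mid foot. Blue tape 26 wide on its -y face from 90 above the foot to the crest and over it. Origin: mid foot edge, mid thickness. Stands in a slot of the core on the baseboard, notch over the stringer, upper 70 clear; axes start parallel to the core's
- rib_notch (a point): the centre of the notch in the taped rib's foot: 20 mm above the rib's origin along its own z, at mid thickness; axes as the rib's
- core_jig: foam core, fixed: plywood baseboard 160 mm (own x) by 340 (own y), 18 thick, four white foam blocks 110 wide, tops 88 above the bench, low cleats beside. Between the blocks three slots 16 wide, 70 deep, centred at own y = -90, 0, +90, x = 0, a rib in each. A stringer 16 wide, 36 high runs along y on the baseboard under the ribs' notches. Origin: centre of the underside at bench height; z up
- plain_rib_1: a rib of the same size and shape without tape, to stay seated in its slot; origin in the middle of its foot edge, z up
- plain_rib_2: another rib of the same size and shape without tape, to stay seated in its slot; origin in the middle of its foot edge, z up
- lens (a point): centre of the inspection camera's front glass, amid a white ring light 72 mm in diameter. Own x points out of the lens along the view, z is up in the picture. Its height (175 to 250 mm above the bench), heading and downward tilt (0 to 0.3 rad) differ from start to start and stay put in the job
- camera_stand: the camera's stand, fixed: dark steel base 150 (own x) by 120 by 16 mm; an 18 mm steel column 45 mm behind its origin rises to 326 mm and carries the camera, which reaches 90 mm in front of the origin. Origin: centre of the base's underside; own x is the camera's heading
- sanding_block: a cork sanding block 110 x 65 x 30 mm lying loose on the bench; origin in the centre of its underside
- filler_tin: a closed tin of filler with a yellow label, 72 mm diameter, 75 mm tall, standing loose on the bench; origin in the centre of its underside
Not all that is in view belongs to the job. Leave any green or pink look-alike of the taped_rib alone.

How it is judged (in metres and radians):
On the way:
1. the taped rib is drawn clear out of the foam: held by the gripper, its foot above the tops of the foam blocks (z of taped_rib in the frame of core_jig above 0.092 m and contact force between taped_rib and the fingers above 2 N and contact force between taped_rib and core_jig below 0.05 N), for 0.1 s.
At the end, for the whole second after the job is handed in: Only the gripper holds the rib, still, round end up, taped face to the lens, square within 9 deg; notch 155-205 mm ahead of the lens, within 20 mm of its axis each way. Other ribs moved under 12 mm, lens under 8, block and tin under 15, none tipped (x of rib_notch in the frame of lens between 0.155 and 0.205 m and y of rib_notch in the frame of lens between -0.02 and 0.02 m and z of rib_notch in the frame of lens between -0.02 and 0.02 m and angle between the y axis of taped_rib and the x axis of lens, either way round below 0.16 rad and angle between the z axis of taped_rib and the z axis of lens, either way round below 0.16 rad and y of lens in the frame of taped_rib below -0.1 m and angle between taped_rib's own z axis and vertical below 0.8 rad and contact force between taped_rib and the fingers above 2 N and contact force between taped_rib and core_jig below 0.05 N and contact force between taped_rib and camera_stand below 0.05 N and contact force between taped_rib and plain_rib_1 below 0.05 N and contact force between taped_rib and plain_rib_2 below 0.05 N and contact force between taped_rib and sanding_block below 0.05 N and contact force between taped_rib and filler_tin below 0.05 N and linear speed of taped_rib below 0.03 m/s and angular speed of taped_rib below 0.3 rad/s and z of each of plain_rib_1, plain_rib_2 in the frame of core_jig below 0.026 m and distance of each of plain_rib_1, plain_rib_2 from where it was at the start of the episode below 0.012 m and angle between each of plain_rib_1, plain_rib_2's own z axis and vertical below 0.12 rad and distance of lens from where it was at the start of the episode below 0.008 m and distance of each of sanding_block, filler_tin from where it was at the start of the episode below 0.015 m and angle between each of sanding_block, filler_tin's own z axis and vertical below 0.1 rad); the arm keeps its last pose, push and grip.
It fails at once if the gripper or arm pressed on the foam core with more than 10 N and dented it (contact force between any of the arm, the fingers and core_jig above 10 N).
It fails at once if one of the other two ribs was pulled up or shifted by more than 15 mm (distance of any of plain_rib_1, plain_rib_2 from where it was at the start of the episode above 0.015 m).
It fails at once if the camera was pushed out of place by more than 10 mm (distance of lens from where it was at the start of the episode above 0.01 m).
It fails at once if the sanding block or the filler tin was moved by more than 20 mm or tipped over (distance of any of sanding_block, filler_tin from where it was at the start of the episode above 0.02 m or angle between any of sanding_block, filler_tin's own z axis and vertical above 0.3 rad).
It also fails if it takes over 42 s, if anything falls off the work surface, if the arm or the gripper's body presses on something with over 40 N, if the wrist force passes 120 N, or if a joint passes its speed limit or range.

### The arm

A 6-joint arm with a two-finger parallel gripper is mounted at the origin on the work surface. World frame = base frame: x ahead of the robot, y to its left, z up, the work surface at z = 0. Lengths are in mm, angles in rad, forces in N, time in s.
With the tool pointing down it reaches from about 325 to 900 mm from the base axis. Payload 6.1 kg.
Tool frame: the origin (TCP) lies on the front face of the gripper's body, between the roots of the fingers; the fingertips stand 70 mm ahead of it and the grasp point (between the pads) lies 51 mm ahead of it; z points along the fingers, y is the line along which they close (so a half turn about z gives the same grasp; the last joint's range is limited). The gripper opens to 87 mm and grips with 3 to 60 N. Pads are 19 mm wide; open, the fingers measure 117 mm over their backs; the gripper's body (75 mm by 190 mm) begins 51 mm behind the grasp point.
Start: joints at [-1.255, 0.22, 1.526, -0, 1.395, -0.126], TCP at [267.222, -564.986, 292.238] pointing down, gripper open.
Joint ranges: [-2.98, 2.98], [-0.91, 2.08], [0.09, 2.57], [-1.24, 4.39], [0.2, 2.65], [-2.68, 2.68]. Speed limits (rad/s): [2.57, 2.57, 3.01, 3.14, 3.14, 3.14].

### API

Orientations are given as a unit quaternion [x, y, z, w].
In Python, from workcell import bot gives the robot as it stands.
- The arm moves only by the tool send_rows, never from a script. Its argument "steps" is a list that holds one entry, the list of rows, each a list of 7 numbers: the shift along the world's x, y, z in m, then the turn, a rotation vector about the world's x, y, z in rad, then the closure, from 0 (fully open) to 1 (shut). A call has exactly 5 rows; each row is the pose to reach, as a shift and turn from the pose commanded when the call began; what a row does not reach only later rows make up. A row lasts 1/12 s, in which the tool goes at most 41.7 mm and 7.16 degrees, less where a joint would pass 70% of its speed; a pose out of reach is approached as far as the arm can. A call with a gripper value outside its range is refused whole. The fingers move at their own pace and stop on an object; "squeeze" is the grip in N (left out, the last holds). Time passes only in rows, so rows that repeat a pose let the fingers close, or fill a call up. It gives the time, the measured TCP pose, the force, the opening and the grip force at its end, in the units of the state.
- bot.state(): the state, without advancing time (a new reading comes with each control period).
- bot.grab_frame(name): name is "scene" or "top"; returns a dict with "pixels" (384x512x3 uint8, red, green, blue), "fx", "fy", "cx", "cy" (pixels), "k1" (the pictures are not rectified: a ray, as slopes to the right and down, at radius r is drawn at 1 + k1 r^2 times it, then the intrinsics apply), "view" (4x4, takes a point from world to camera coordinates). Camera axes: x right, y down, z forward; pixel columns grow to the right and rows downward; lengths in mm; the calibration is good to about 2 mm. A picture is of the moment at which its call begins. There is no depth.
- bot.sign_off(): hands the job in; it is judged then, once.
The state is a dict: "time_s": time; "joint_pos": joint angles; "qvel": joint speeds; "joint_torque": joint torques, N m; "tool_pos": TCP position; "tcp_rot": TCP orientation; "wrist_force": force on the tool from outside, world axes, zero at the start; "torque": the same for the moment, N m; "finger_gap": finger opening in mm; "finger_force": force on a finger pad.
Only numpy, scipy, OpenCV 4.12 (cv2) and the standard library are available. Lean on these libraries where they do the work, as an engineer would, in place of code of your own. Each camera call takes 0.05 s, during which the arm holds its last target. There are 200 camera calls.

## Working session

There is one attempt and no reset: what is moved stays moved. The work goes in short steps, Python scripts to look and compute and a tool call to move; the robot and the scene stay as the last step left them, time stands still between calls to the robot, and variables do not carry over. Pictures are saved under pics/ and viewed, at most 10 in all, crops included, and the job is handed in when it is done.

Besides the shell and the picture viewer there is one more tool, called after "Emit:" by a JSON object that holds its "op" and its "data", one argument or row to a line. send_rows: Moves the arm, as the interface text tells. Its arguments: {"type":"object","properties":{"steps":{"type":"array"},"squeeze":{"type":"number"}},"required":["steps"]}

```bash
mkdir -p pics
cat > h.py <<'E'
import numpy as np, cv2
from workcell import bot
def grab(n):
    f=bot.grab_frame(n); f['n']=n; f['V']=np.array(f['view']); return f
def save(f,name,box=None,s=1):
    im=np.array(f['pixels'])[:,:,::-1]
    if box: im=im[box[1]:box[3],box[0]:box[2]]
    cv2.imwrite('pics/'+name,cv2.resize(im,None,fx=s,fy=s,interpolation=cv2.INTER_CUBIC))
def ray(f,u,v):
    K=np.array([[f['fx'],0,f['cx']],[0,f['fy'],f['cy']],[0,0,1.]])
    p=cv2.undistortPoints(np.array([[[u,v]]],float),K,np.array([f['k1'],0,0,0.]))[0,0]
    R=f['V'][:3,:3];t=f['V'][:3,3]
    d=R.T@np.array([p[0],p[1],1]); return -R.T@t,d/np.linalg.norm(d)
def onz(f,u,v,z):
    c,d=ray(f,u,v); return c+d*(z-c[2])/d[2]
def tri(f,a,g,b):
    c1,d1=ray(f,*a);c2,d2=ray(g,*b)
    s=np.linalg.lstsq(np.c_[d1,-d2],c2-c1,rcond=None)[0]
    p,q=c1+s[0]*d1,c2+s[1]*d2
    return (p+q)/2,np.linalg.norm(p-q)
def proj(f,P):
    K=np.array([[f['fx'],0,f['cx']],[0,f['fy'],f['cy']],[0,0,1.]])
    r,_=cv2.Rodrigues(f['V'][:3,:3])
    return cv2.projectPoints(np.array(P,float).reshape(-1,1,3),r,f['V'][:3,3],K,np.array([f['k1'],0,0,0.]))[0].reshape(-1,2)
E
python3 - <<'E'
from h import *
import pickle
S=grab('scene');T=grab('top')
pickle.dump((S,T),open('f0.pkl','wb'))
save(S,'s0.png',s=1.5);save(T,'t0.png',s=1.5)
for f in(S,T): print(f['fx'],f['cx'],f['cy'],f['k1'],-f['V'][:3,:3].T@f['V'][:3,3],f['V'][2,:3])
s=bot.state();print(s['time_s'],s['tool_pos'],s['tcp_rot'],s['finger_gap'])
E
```

```text
390.7008391822987 254.74716670938298 192.51470157739047 -0.09660321383327951 [1330.35754364 -178.27010031  984.71741452] [-0.68071717  0.06290761 -0.72984024]
396.2225135783824 249.38865651028038 185.46867610095023 -0.07443546830636188 [ 436.7554252   -81.03377073 1397.37802484] [ 0.09019782 -0.00673157 -0.99590112]
0.1 [ 267.08669957 -564.55649431  291.21995645] [ 9.75700776e-01  2.19105388e-01 -9.92699779e-05 -9.02117858e-04] 86.79651071842304
```

View pics/s0.png

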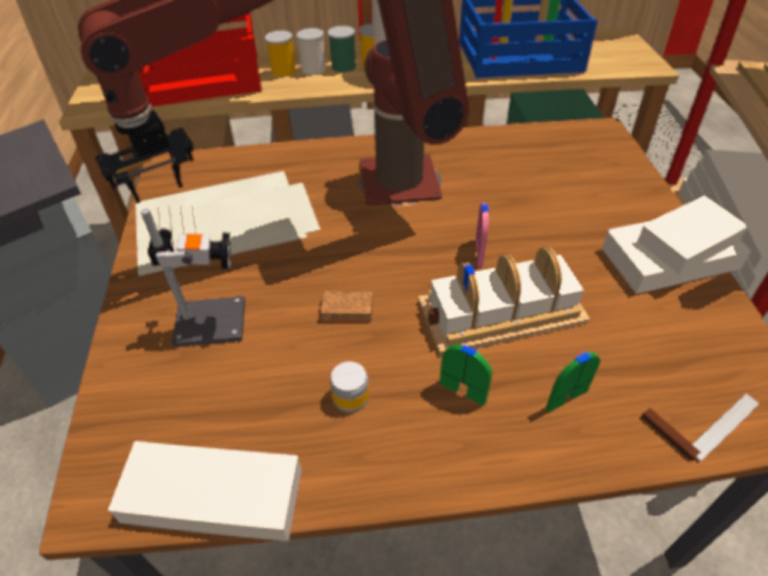

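View pics/t0.png

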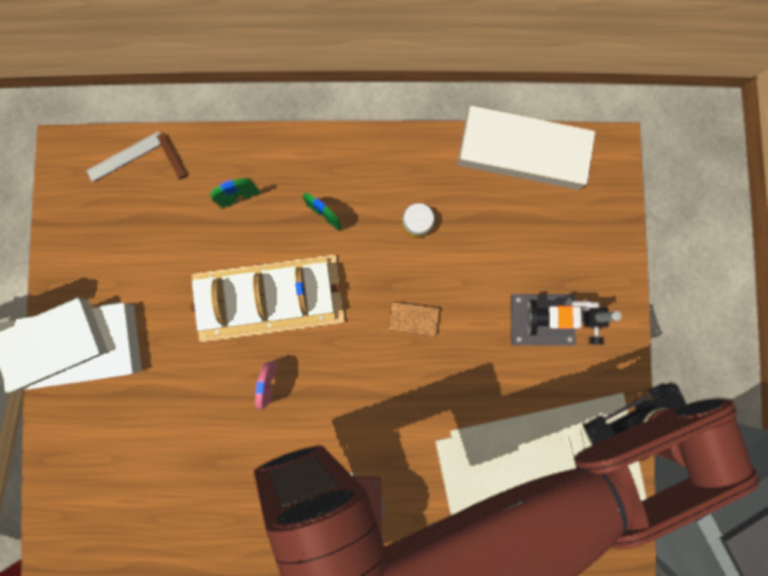

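Scene: the three ribs in the core are at about (468,290), (508,280) and (548,272); camera at (190,248), tin (349,386), block (347,307). Blue-taped candidates: green (465,372) and (575,380), pink (483,235), and plywood (468,285) in the core. The last fits, being plywood and seated in the core. I'll confirm it in a crop.

Run:
```python
from h import *
import pickle
S,T=pickle.load(open('f0.pkl','rb'))
a=np.array(S['pixels'])[160:240,270:400,::-1];b=np.array(T['pixels'])[160:240,120:250,::-1]
c=np.array(S['pixels'])[130:240,90:200,::-1];d=np.array(T['pixels'])[180:240,330:420,::-1]
def Z(x):return cv2.resize(x,(400,300) ,interpolation=cv2.INTER_CUBIC)
cv2.imwrite('pics/c0.png',np.vstack([np.hstack([Z(a),Z(b)]),np.hstack([Z(c),Z(d)])]))
```

```text
(no output)
```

View pics/c0.png

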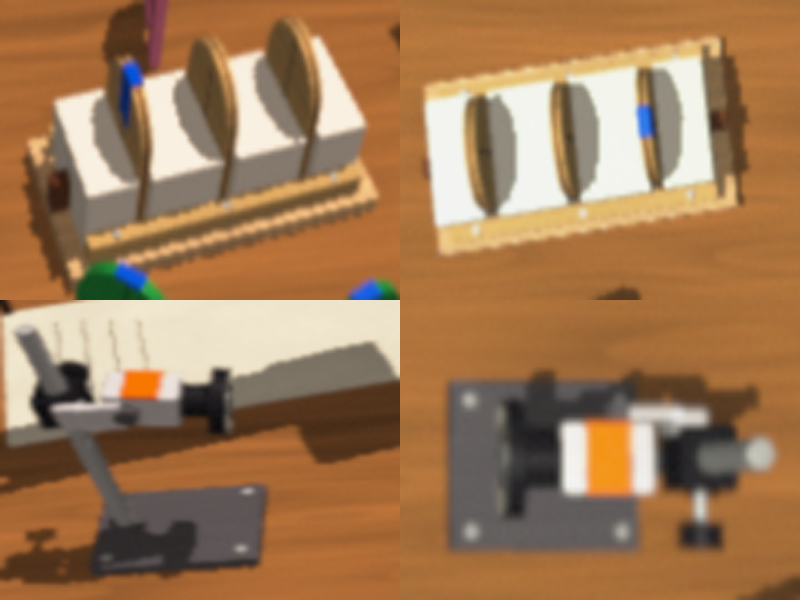

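The crop confirms it: the target is the plywood rib at the -y end of the core, with tape on its -y face, towards the camera. Next I'll measure the core and look at the camera enlarged.

Run:
```python
from h import *
import pickle
S,T=pickle.load(open('f0.pkl','rb'))
im=np.array(T['pixels'])[:,:,::-1].copy();hsv=cv2.cvtColor(im,cv2.COLOR_BGR2HSV)
# foam top incl. shadows & ribs: low saturation in the core region
m=cv2.inRange(hsv,(0,0,90),(180,60,255));q=np.zeros_like(m);q[165:235,122:235]=m[165:235,122:235]
q=cv2.morphologyEx(q,cv2.MORPH_OPEN,np.ones((3,3)))
pts=np.argwhere(q)[:,::-1].astype(np.float32)
W=np.array([onz(T,u,v,88)[:2] for u,v in pts],np.float32)
r=cv2.minAreaRect(W);print('foam rect',r);print(cv2.boxPoints(r))
for f,n in((T,'T'),(S,'S')):
    h=cv2.cvtColor(np.array(f['pixels'])[:,:,::-1].copy(),cv2.COLOR_BGR2HSV)
    b=cv2.inRange(h,(105,120,100),(130,255,255));N,l,s,c=cv2.connectedComponentsWithStats(b)
    for i in range(1,N):
        if s[i,4]>6: print(n,s[i],c[i],onz(f,*c[i],158)[:2])
    o=cv2.inRange(h,(5,200,150),(20,255,255))
def Z(f,b):return cv2.resize(np.array(f['pixels'])[b[1]:b[3],b[0]:b[2],::-1],(400,560),interpolation=cv2.INTER_CUBIC)
cv2.imwrite('pics/c1.png',np.hstack([Z(S,(95,140,165,238)),cv2.rotate(cv2.resize(np.array(T['pixels'])[180:240,335:420,::-1],(560,395),interpolation=cv2.INTER_CUBIC),cv2.ROTATE_90_CLOCKWISE)[:560,:]]))
```

```text
foam rect ((517.5684814453125, 158.28041076660156), (112.70111083984375, 305.7063293457031), 7.703301429748535)
[[441.23752   302.20074  ]
 [482.21542    -0.7467427]
 [593.8994     14.360077 ]
 [552.9215    317.30756  ]]
T [147 121   9   6  36] [151.27777778 123.5       ] [748.96899501 224.13353079]
T [209 133   8   8  37] [212.27027027 136.02702703] [707.18430521  28.1851657 ]
T [197 188   6   8  33] [199.3030303  191.75757576] [529.56429643  67.79717199]
T [171 255   5   7  27] [173.14814815 258.03703704] [323.53894883 147.75731686]
S [311   0  28  18  83] [320.39759036  10.62650602] [-714.77656191  390.15669518]
S [370   0  28  15  90] [384.67777778  10.73333333] [-678.7232304  736.5756374]
S [310  11   8  14  40] [313.625  17.725] [-626.77935629  333.19116961]
S [340  14  24   3  47] [350.12765957  14.65957447] [-643.97388901  533.00713223]
S [377  22   4   6  12] [378.33333333  24.83333333] [-504.96787232  638.44089036]
S [309  24   9  14  49] [313.04081633  30.57142857] [-474.98866799  295.78525767]
S [339  27   7   2   8] [342.25   27.875] [-488.23083851  446.03228633]
S [351  27   7   2   7] [354.          27.14285714] [-490.25780816  506.76057951]
S [369  26   5   2   8] [371.     26.625] [-487.65373214  593.91164337]
S [321  35  59   9 274] [346.51459854  38.90145985] [-366.49871922  432.2368731 ]
S [321 136   4   5  18] [322.5        138.22222222] [342.59570197 144.96310483]
S [310 177   6   6  31] [312.58064516 179.4516129 ] [528.84559209  70.37194607]
S [308 231   9   6  36] [312.05555556 233.33333333] [725.75818284  26.30493122]
S [384 235   9   7  39] [388.51282051 238.25641026] [768.54914877 222.22060329]
```

View pics/c1.png

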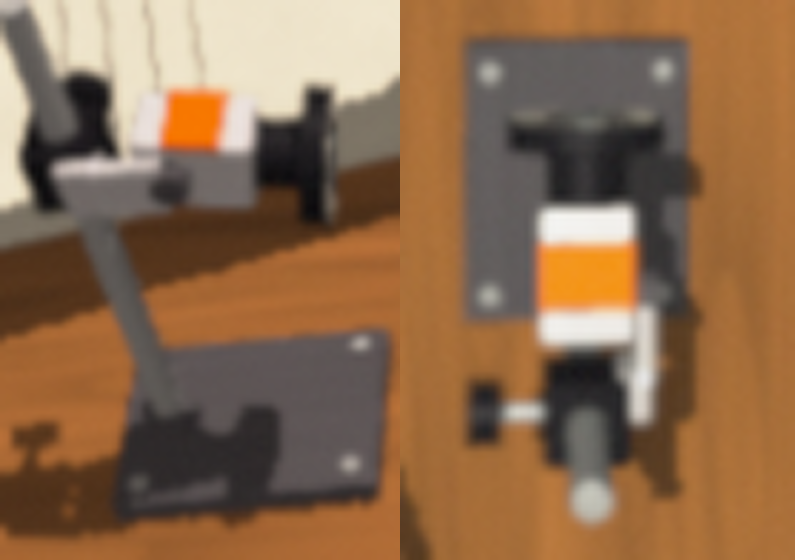

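Camera crop: base corners, the body's orange and white corners and the ring are all clear in both views, so I'll triangulate them for lens pose and tilt.

```bash
cat > cam.py <<'E'
from h import *
import pickle
np.set_printoptions(precision=3,suppress=True)
S,T=pickle.load(open('f0.pkl','rb'))
s=lambda x,y:(95-.5+(x+.5)/5.714,140-.5+(y+.5)/5.714)
t=lambda x,y:(335-.5+(y+.5)/6.588,180-.5+(394.5-(x-400))/6.583)
b=[onz(T,*t(*p),16) for p in((467,40),(688,40),(465,320))];print(np.array(b))
bs=[onz(S,*s(*p),16) for p in((388,335),(378,490))];print('S base front',np.array(bs))
P={}
for n,a,c in(('ofn',(222,150),(638,247)),('orn',(162,150),(638,308)),('off',(230,92),(540,247)),('orf',(170,92),(538,308)),
 ('wfn',(256,150),(636,207)),('wrn',(133,152),(634,345)),('wff',(258,93),(539,207)),('wrf',(142,92),(537,345)),('ring',(326,155),(587,128))):
    P[n],e=tri(S,s(*a),T,t(*c));print(n,P[n],round(e,1))
for a,c in(('orn','ofn'),('orf','off'),('wrn','wfn'),('wrf','wff')):
    d=P[c]-P[a];print(a,np.linalg.norm(d),'tilt',-d[2]/np.hypot(*d[:2]),'yaw',np.arctan2(d[1],d[0]))
fr=(b[0]+b[1])/2; h=(b[0]-b[2]);h/=np.linalg.norm(h);w=b[0]-b[1];w/=np.linalg.norm(w)
print('heading',h,'alt',[w[1],-w[0]],'origin',fr-75*h)
# side-plane view: ring top/bottom on vertical plane through axis
x0=P['ring'][0];n=np.array([h[1],-h[0],0])
for p in((320,88),(320,222),(326,155),(254,207),(256,150)):
    c,d=ray(S,*s(*p));k=n@(P['ring']-c)/(n@d);print(p,c+k*d)
E
python3 cam.py
```

```text
[[ 407.774 -408.248   16.   ]
 [ 525.105 -410.767   16.   ]
 [ 405.531 -558.98    16.   ]]
S base front [[ 412.085 -408.016   16.   ]
 [ 529.927 -408.116   16.   ]]
ofn [ 487.819 -447.125  241.387] 5.5
orn [ 487.574 -475.081  244.648] 3.0
off [ 444.147 -446.714  241.349] 4.0
orf [ 443.103 -475.315  243.828] 0.6
wfn [ 487.173 -430.337  238.503] 4.5
wrn [ 485.668 -491.112  243.816] 5.0
wff [ 443.901 -431.324  238.229] 0.6
wrf [ 442.475 -490.458  245.398] 2.7
ring [ 466.158 -401.798  211.752] 3.5
orn 28.14672978292268 tilt 0.1166514666338923 yaw 1.5620319759940018
orf 28.726660085422285 tilt 0.08659302569697551 yaw 1.5343237585422385
wrn 61.02537479102995 tilt 0.08739202398612947 yaw 1.5460351977778108
wrf 59.584398853667466 tilt 0.12120085095267827 yaw 1.5466783009645086
heading [0.015 1.    0.   ] alt [np.float64(0.021460001776888848), np.float64(0.9997697076445835)] origin [ 465.324 -484.499   16.   ]
(320, 88) [ 466.279 -393.704  256.407]
(320, 222) [ 465.99  -413.139  164.353]
(326, 155) [ 466.184 -400.096  211.334]
(254, 207) [ 465.519 -444.768  179.236]
(256, 150) [ 465.672 -434.517  218.847]
```

Emit:
{"op": "send_rows", "data": {
  "steps": [
    [[0.009, 0.033, 0.004, 0, 0, -0.06, 0], [0.018, 0.066, 0.008, 0, 0, -0.12, 0], [0.027, 0.099, 0.012, 0, 0, -0.18, 0], [0.036, 0.132, 0.016, 0, 0, -0.24, 0], [0.045, 0.165, 0.02, 0, 0, -0.307, 0]]
  ]
}}

```text
time_s: 0.52
tool_pos: [312.2, -398.3, 311.7]
tcp_rot: [0.998, 0.066, -0.0, -0.001]
wrist_force: [0.5, 0.1, 0.7]
finger_gap: 86.9
finger_force: 0.0
```

Emit:
{"op": "send_rows", "data": {
  "steps": [
    [[0.012, 0.035, 0, 0, 0, 0, 0], [0.024, 0.07, 0, 0, 0, 0, 0], [0.036, 0.105, 0, 0, 0, 0, 0], [0.048, 0.14, 0, 0, 0, 0, 0], [0.06, 0.175, 0, 0, 0, 0, 0]]
  ]
}}

```text
time_s: 0.93
tool_pos: [372.2, -223.2, 311.9]
tcp_rot: [0.998, 0.067, -0.0, -0.0]
wrist_force: [1.2, -0.7, -0.2]
finger_gap: 86.9
finger_force: 0.0
```

Emit:
{"op": "send_rows", "data": {
  "steps": [
    [[0.016, 0.03, 0, 0, 0, 0, 0], [0.032, 0.06, 0, 0, 0, 0, 0], [0.048, 0.09, 0, 0, 0, 0, 0], [0.064, 0.12, 0, 0, 0, 0, 0], [0.08, 0.15, 0, 0, 0, 0, 0]]
  ]
}}

```text
time_s: 1.35
tool_pos: [452.5, -73.2, 312.0]
tcp_rot: [0.998, 0.067, -0.0, 0.0]
wrist_force: [1.3, -0.5, 0.3]
finger_gap: 87.1
finger_force: 0.0
```

Emit:
{"op": "send_rows", "data": {
  "steps": [
    [[0.016, 0.03, 0, 0, 0, 0, 0], [0.032, 0.06, 0, 0, 0, 0, 0], [0.048, 0.09, 0, 0, 0, 0, 0], [0.064, 0.12, -0.01, 0, 0, 0, 0], [0.077, 0.1425, -0.02, 0, 0, 0, 0]]
  ]
}}

```text
time_s: 1.77
tool_pos: [530.1, 70.0, 292.3]
tcp_rot: [0.998, 0.068, 0.001, -0.0]
wrist_force: [-0.4, -0.3, 1.1]
finger_gap: 86.9
finger_force: 0.0
```

Emit:
{"op": "send_rows", "data": {
  "steps": [
    [[0, 0, -0.02, 0, 0, 0, 0], [0, 0, -0.04, 0, 0, 0, 0], [0, 0, -0.055, 0, 0, 0, 0], [0, 0, -0.06, 0, 0, 0, 0], [0, 0, -0.06, 0, 0, 0, 0]]
  ]
}}

```text
time_s: 2.18
tool_pos: [528.0, 67.6, 230.2]
tcp_rot: [0.998, 0.067, -0.002, -0.0]
wrist_force: [-0.8, 0.6, -0.8]
finger_gap: 87.1
finger_force: 0.0
```

Run:
```python
from h import *
S=grab('scene');T=grab('top')
def Z(f,b):return cv2.resize(np.array(f['pixels'])[b[1]:b[3],b[0]:b[2],::-1],(400,400),interpolation=cv2.INTER_CUBIC)
cv2.imwrite('pics/c2.png',np.hstack([Z(S,(260,130,380,250)),Z(T,(130,130,250,250))]))
s=bot.state();print(s['tool_pos'],s['joint_pos'])
```

```text
[529.48043393  67.37430338 232.84451893] [-2.12442101e-02  5.32345741e-02  1.82623212e+00  2.55667171e-05
  1.26163994e+00  1.41500907e+00]
```

View pics/c2.png

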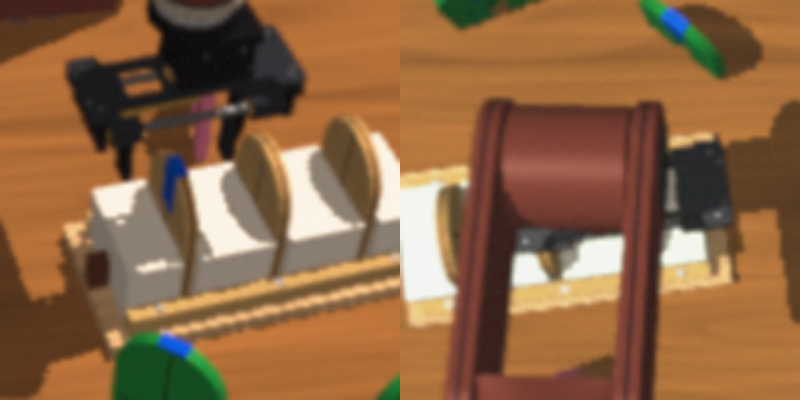

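Emit:
{"op": "send_rows", "data": {
  "steps": [
    [[0, 0.001, -0.014, 0, 0, 0, 0], [0, 0.001, -0.028, 0, 0, 0, 0], [0, 0.001, -0.04, 0, 0, 0, 0], [0, 0.001, -0.047, 0, 0, 0, 0], [0, 0.001, -0.047, 0, 0, 0, 0]]
  ]
}}

```text
time_s: 2.7
tool_pos: [528.5, 68.4, 184.0]
tcp_rot: [0.998, 0.067, -0.001, -0.0]
wrist_force: [-0.8, -0.1, 0.0]
finger_gap: 87.2
finger_force: 0.0
```

Emit:
{"op": "send_rows", "data": {
  "steps": [
    [[0, 0, 0, 0, 0, 0, 0.5], [0, 0, 0, 0, 0, 0, 0.7], [0, 0, 0, 0, 0, 0, 0.8], [0, 0, 0, 0, 0, 0, 0.9], [0, 0, 0, 0, 0, 0, 1]]
  ],
  "squeeze": 15
}}

```text
time_s: 3.12
tool_pos: [529.6, 68.5, 185.8]
tcp_rot: [0.998, 0.067, 0.0, 0.0]
wrist_force: [0.0, 0.2, -0.4]
finger_gap: 61.3
finger_force: 0.0
```

Emit:
{"op": "send_rows", "data": {
  "steps": [
    [[0, 0, 0, 0, 0, 0, 1], [0, 0, 0, 0, 0, 0, 1], [0, 0, 0, 0, 0, 0, 1], [0, 0, 0, 0, 0, 0, 1], [0, 0, 0, 0, 0, 0, 1]]
  ]
}}

```text
time_s: 3.53
tool_pos: [529.2, 68.5, 185.2]
tcp_rot: [0.998, 0.067, -0.0, -0.0]
wrist_force: [-0.3, -0.0, 0.5]
finger_gap: 28.2
finger_force: 0.0
```

Emit:
{"op": "send_rows", "data": {
  "steps": [
    [[0, 0, 0, 0, 0, 0, 1], [0, 0, 0, 0, 0, 0, 1], [0, 0, 0, 0, 0, 0, 1], [0, 0, 0, 0, 0, 0, 1], [0, 0, 0, 0, 0, 0, 1]]
  ],
  "squeeze": 35
}}

```text
time_s: 3.95
tool_pos: [529.1, 69.1, 185.0]
tcp_rot: [0.998, 0.067, -0.0, -0.001]
wrist_force: [-0.0, 4.3, -0.9]
finger_gap: 12.1
finger_force: 34.9
```

Emit:
{"op": "send_rows", "data": {
  "steps": [
    [[0, 0, 0.002, 0, 0, 0, 1], [0, 0, 0.004, 0, 0, 0, 1], [0, 0, 0.006, 0, 0, 0, 1], [0, 0, 0.008, 0, 0, 0, 1], [0, 0, 0.01, 0, 0, 0, 1]]
  ]
}}

```text
time_s: 4.37
tool_pos: [528.6, 69.0, 194.8]
tcp_rot: [0.998, 0.067, -0.001, -0.001]
wrist_force: [-0.8, 4.7, -3.8]
finger_gap: 11.4
finger_force: 34.9
```

Emit:
{"op": "send_rows", "data": {
  "steps": [
    [[0, 0.001, 0.005, 0, 0, 0, 1], [0, 0.001, 0.011, 0, 0, 0, 1], [0, 0.001, 0.017, 0, 0, 0, 1], [0, 0.001, 0.023, 0, 0, 0, 1], [0, 0.001, 0.029, 0, 0, 0, 1]]
  ]
}}

```text
time_s: 4.78
tool_pos: [529.5, 69.3, 225.3]
tcp_rot: [0.998, 0.067, 0.0, 0.0]
wrist_force: [-1.0, 1.3, -1.3]
finger_gap: 12.0
finger_force: 34.9
```

Emit:
{"op": "send_rows", "data": {
  "steps": [
    [[0, 0, 0.008, 0, 0, 0, 1], [0, 0, 0.016, 0, 0, 0, 1], [0, 0, 0.024, 0, 0, 0, 1], [0, 0, 0.032, 0, 0, 0, 1], [0, 0, 0.04, 0, 0, 0, 1]]
  ]
}}

```text
time_s: 5.2
tool_pos: [529.4, 69.2, 265.4]
tcp_rot: [0.998, 0.067, 0.0, 0.0]
wrist_force: [0.8, -0.1, -0.9]
finger_gap: 11.8
finger_force: 35.0
```

Emit:
{"op": "send_rows", "data": {
  "steps": [
    [[0, 0, 0.015, 0, 0, 0, 1], [0, 0, 0.035, 0, 0, 0, 1], [0, 0, 0.055, 0, 0, 0, 1], [0, 0, 0.07, 0, 0, 0, 1], [0, 0, 0.078, 0, 0, 0, 1]]
  ]
}}

```text
time_s: 5.62
tool_pos: [530.0, 69.3, 345.4]
tcp_rot: [0.998, 0.067, 0.002, 0.0]
wrist_force: [0.4, -0.0, 0.3]
finger_gap: 11.8
finger_force: 35.0
```

Run:
```python
from h import *
S=grab('scene');save(S,'s1.png',(200,90,400,240),4)
s=bot.state();print(s['tool_pos'],s['joint_pos'],s['wrist_force'],s['finger_gap'])
```

```text
[530.31551932  69.31982708 346.11433212] [-1.73112990e-02 -3.10557387e-02  1.69557866e+00 -4.07056925e-04
  1.47185069e+00  1.41876755e+00] [ 0.30176575  0.10155372 -0.34420841] 11.61483291198232
```

View pics/s1.png

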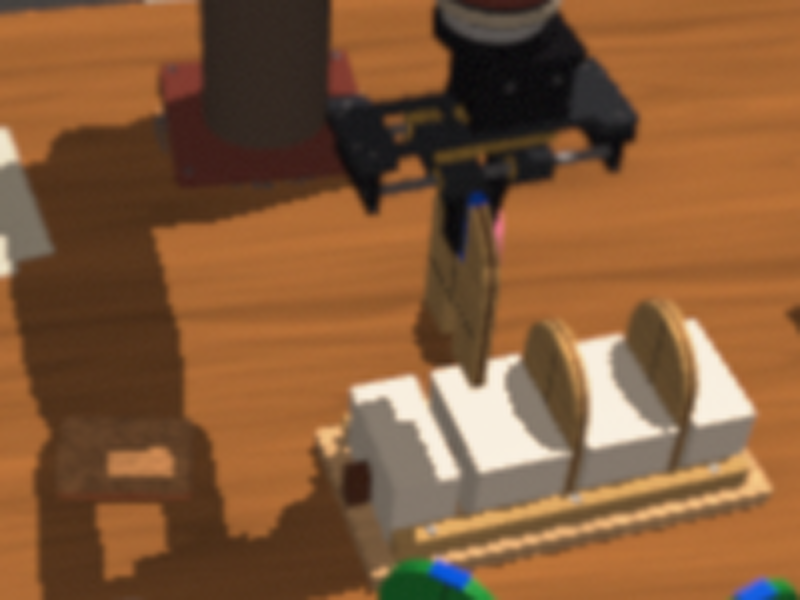

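The rib is out, upright and clear. Now I'll move it to the camera (total shift about -60, -272, -5 mm, rotation vector about (-0.103, -0.007, -0.154)).

Emit:
{"op": "send_rows", "data": {
  "steps": [
    [[-0.005, -0.022, 0, -0.02, -0.001, -0.03, 1], [-0.012, -0.052, 0, -0.04, -0.002, -0.06, 1], [-0.018, -0.082, -0.001, -0.06, -0.004, -0.09, 1], [-0.024, -0.112, -0.002, -0.08, -0.005, -0.12, 1], [-0.031, -0.142, -0.002, -0.103, -0.007, -0.154, 1]]
  ]
}}

```text
time_s: 6.08
tool_pos: [497.4, -73.7, 339.2]
tcp_rot: [0.999, -0.01, -0.001, 0.052]
wrist_force: [-0.2, 0.4, -1.2]
finger_gap: 11.5
finger_force: 35.0
```

Emit:
{"op": "send_rows", "data": {
  "steps": [
    [[-0.007, -0.03, -0.001, 0, 0, 0, 1], [-0.014, -0.06, -0.001, 0, 0, 0, 1], [-0.021, -0.09, -0.002, 0, 0, 0, 1], [-0.026, -0.115, -0.002, 0, 0, 0, 1], [-0.029, -0.13, -0.002, 0, 0, 0, 1]]
  ]
}}

```text
time_s: 6.5
tool_pos: [468.0, -204.8, 337.3]
tcp_rot: [0.999, -0.011, -0.001, 0.052]
wrist_force: [0.3, -0.9, -0.8]
finger_gap: 11.7
finger_force: 35.0
```

Emit:
{"op": "send_rows", "data": {
  "steps": [
    [[0, 0, 0, 0, 0, 0, 1], [0, 0, 0, 0, 0, 0, 1], [0, 0, 0, 0, 0, 0, 1], [0, 0, 0, 0, 0, 0, 1], [0, 0, 0, 0, 0, 0, 1]]
  ]
}}

```text
time_s: 6.92
tool_pos: [469.4, -201.5, 338.1]
tcp_rot: [0.999, -0.009, -0.0, 0.051]
wrist_force: [-0.9, 0.0, -1.8]
finger_gap: 11.8
finger_force: 35.0
```

Run:
```python
from h import *
import pickle
from scipy.spatial.transform import Rotation as Ro
np.set_printoptions(precision=3,suppress=True)
S=grab('scene');T=grab('top');pickle.dump((S,T),open('f1.pkl','wb'))
s=bot.state();R=Ro.from_quat(s['tcp_rot']).as_matrix();print(s['tool_pos'],R,s['wrist_force'],s['finger_force'],s['joint_pos'])
z=R[:,2];y=-R[:,1];x=np.cross(y,-z)
foot=np.array(s['tool_pos'])+167.2*z;n=foot-20*z
a=np.array([.02,.9945,-.1028]);L=np.array([466.5,-397,213]);u=np.array([.002,.1028,.9947])
print('notch',n,'ahead',(n-L)@a,'side',(n-L)@np.cross(u,a),'up',(n-L)@u)
print('pred S foot corners',proj(S,[foot-50*x,foot-10*x,foot+10*x,foot+50*x,foot-10*x-40*z,foot+10*x-40*z]))
save(S,'s2.png',(80,90,280,240),4)
```

```text
[ 469.448 -201.727  338.223] [[ 1.    -0.018 -0.001]
 [-0.018 -0.995 -0.103]
 [ 0.001  0.103 -0.995]] [-0.413  0.371 -1.968] 34.96159499511123 [-0.512 -0.108  1.786 -0.091  1.415  1.089]
notch [ 469.332 -216.874  191.804] ahead 181.37087324260187 side 0.790042310346587 up -2.5607912390738816
pred S foot corners [[214.045 160.262]
 [214.346 169.062]
 [214.503 173.62 ]
 [214.831 183.065]
 [214.47  159.178]
 [214.63  163.727]]
```

View pics/s2.png

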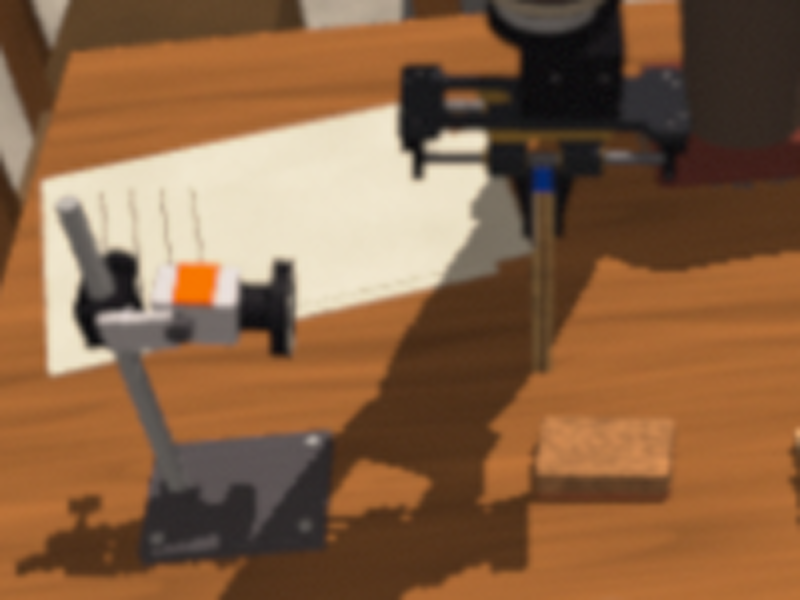

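The view shows the rib held upright, with its foot corner at (215,183), within 1 px of the prediction. It sits about 181 mm ahead of the lens, within about 3 mm of its axis and clear of everything. Block, stand and tape face look right, so I'm handing in.

```bash
python3 -c "
from workcell import bot
print(bot.sign_off())"
```

```text
the job is handed in; nothing more can be done
None
```

I drew the blue-taped rib from the foam and handed the job in with the gripper still holding it up to the camera: by my measurements the notch was about 181 mm ahead of the lens and within about 3 mm of its axis, but no verdict came back.

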